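# Draw the sprung rod of the bench puller out to its index and hold it

## Robot

A 6-joint arm with a two-finger parallel gripper is mounted at the origin on a cart in front of the work surface, level with it; the furniture and walls round the work are solid. World frame = base frame: x ahead of the robot, y to its left, z up, the work surface at z = 0. Lengths are in m, angles in rad, forces in N, time in s.
With the tool pointing down it reaches from about 0.275 to 0.875 m from the base axis. Payload 12.5 kg.
Tool frame: the origin (TCP) lies on the centre line of the jaws, within the pads' length; the fingertips stand r.finger_overhang ahead of it and the grasp point (between the pads) lies 3 mm ahead of it (r.finger_overhang is the distance from the TCP to the fingertips, in m); z points along the fingers, y is the direction in which the jaws open and shut (so a half turn about z gives the same grasp; the last joint's range is limited). The gripper opens to 85 mm and grips with 20 to 120 N. Pads are 22 mm wide; open, the fingers measure 114 mm over their backs; the gripper's body (76 mm by 85 mm) begins 54 mm behind the grasp point. The pads swing forward as they close: fully open they stand 13 mm farther back than shut.
Start: joints at [1.101, 0.351, 1.652, -0, 1.139, -0.085], TCP at [0.206, 0.51, 0.253] pointing down, gripper open.
Joint ranges: [-2.75, 2.75], [-0.79, 2.1], [0.01, 2.65], [-1.57, 4.71], [0.07, 3.14], [-2.87, 2.87]. Speed limits (rad/s): [2.22, 2.22, 2.79, 3.14, 3.14, 3.14].

## Interface

Orientations are given as a unit quaternion [x, y, z, w].
In Python, from cell import r, optics gives the robot as it stands. The module is installed in compiled form; this text tells all that it offers. Calls block until the motion is done:
- r.move_to(position, orientation): joint-space move of the TCP to a pose.
- r.move_linear(position, rot=None, vel=0.15): straight line of the TCP; rot=None keeps the orientation; vel is the mean speed in m/s.
- r.set_joints(angles): joint-space move.
- r.set_gripper(opening, squeeze=None): opening from 0.0 (shut) to 1.0 (fully open); squeeze is the grip in N (None keeps the last); returns when the fingers have stopped.
- r.sleep(seconds).
- r.inverse_kinematics(position, orientation): joint angles nearest the present ones, or None.
- optics.get_image(name): name is "scene" or "side" or "wrist"; returns a dict with "pixels" (480x640x3 uint8, red, green, blue), "depth" (480x640 float32, m along the optical axis (not along the pixel's ray), 0 where there is no reading), "fx", "fy", "cx", "cy" (pixels), "camera_from_world" (4x4, takes a point from world to camera coordinates); the wrist camera has in their place "mount" (4x4, takes a point from camera to tool coordinates, whose origin is the TCP and whose axes are the flange's). Camera axes: x right, y down, z forward; pixel columns grow to the right and rows downward; lengths in m; the calibration is good to about 2 mm. A picture is of the moment at which its call begins: read the wrist's pose just before it.
A pose or a line that the arm cannot do raises r.PlanningError and nothing moves.
- r.hand_in(): hands the job in, once; it reports no verdict.
Readings, each from a call of its own:
- r.current_t(): time.
- r.current_q(): joint angles.
- r.current_qvel(): joint speeds.
- r.current_effort(): joint torques, N m.
- r.current_tool_pos(): TCP position.
- r.current_ee_rot(): TCP orientation.
- r.current_contact_force(): force on the tool from outside, world axes, zero at the start.
- r.current_torque(): the same for the moment, N m.
- r.current_opening(): opening from 0.0 (shut) to 1.0 (fully open).
Only numpy, scipy, OpenCV 4.12 (cv2) and the standard library are available. Lean on these libraries where they do the work, as an engineer would, in place of code of your own. Each camera call takes 0.05 s, during which the arm holds its last target. There are 200 camera calls.

## Task

The bench spring puller has to be held at its set length for a reading. Throw the ball-ended lock lever right over to its other side to free the rod, then take the upright handle on the end of the rod and pull the rod out of its tube against the spring until the rod's pointer stands opposite the notch between the two prongs of the index, and hold it still there: you finish while still holding the handle on the mark. Do it without shifting the index on its rail or disturbing the other things on the bench.

Things in the scene. Friction and masses are not known exactly. Their poses are not given: they have to be found in the camera images.
- puller: The bench spring puller, fixed to the bench. Origin on the bench under the rod's axis; x along the tube (the rod comes out towards -x, roughly to the robot), z up; yaw varies by 0.4 rad either way. Aluminium base plate x -140 to +150, y -57 to +93 mm, 12 mm thick; 34 mm steel tube, mouth at x = +34 mm; rod axis at y = 0, 46 mm above the bench; scale rail at y = 72 mm, 35 mm high.
- rod (a joint): How far the 14 mm steel rod is drawn out of the tube, m: 0 home, stop at 0.09 (beyond the index). A spring pulls it home with 3.6 N at 0 and 1.2 N more per 10 mm (about 8 to 12 N at the index). With the lever on its locked side a gate plate in front of the rod's collar blocks it. Let go, it springs back.
- grip (a point): Gripping point on the axis of the upright black round handle on the rod's front end: 18 mm diameter, from 56 to 114 mm above the bench; this point is 94 mm above the bench, at x = -100 mm, y = 0 in the puller's frame when home. Moves with the rod. Can be gripped from above in any direction; nothing near it stands higher than 57 mm.
- pointer_tip (a point): Tip of the rod's pointer, a 3 mm thick upright steel blade that sticks out sideways (+y) from the rod: at x = -40 mm, y = 59 mm, 46 mm above the bench when the rod is home. It moves with the rod.
- index_notch (a point): Middle of the notch of the index, a dark block (30 mm long, top 57 mm above the bench) clamped on the scale rail: the notch is the 14 mm gap between its two prongs; this point lies at its side facing the rod, 46 mm above the bench. It is set anew each time, 35 to 70 mm in -x from the pointer's home place.
- lever (a joint): Angle of the lock lever, rad: 0 = locked (leans 0.6 rad from upright to the puller's -y side), 1.2 = free (leans as much to +y). Hinge axis along the puller's x at y = 0, 82 mm above the bench, lever at x = +12 mm. Its heavy ball tips it over past the middle (0.6) and keeps it on either side (about 0.5 N at the ball to move it).
- lever_ball (a point): Centre of the steel ball (25 mm diameter) on the lever's end, 62 mm from its hinge axis, on a 8 mm steel stem; at x = +12 mm, y = -35 mm in the puller's frame and 133 mm above the bench when locked, y = +35 mm and the same height when free.
- paste_jar0: Bystander: a small paste jar with a screw lid, 47 mm diameter, 36 mm high; origin at the centre of its underside. Leave it where it is.
- paste_jar1: Bystander: a second paste jar, 47 mm diameter, 36 mm high; origin at the centre of its underside. Leave it where it is.
- etchant: Bystander: a small brown bottle, 43 mm diameter, 85 mm high; origin at the centre of its underside. Leave it where it is.
- beaker: Bystander: a clear beaker, 52 mm diameter, 66 mm high; origin at the centre of its underside. Leave it where it is.
- specimen4: Bystander: a round moulded specimen, 30 mm diameter, 20 mm high; origin at the centre of its underside. Leave it where it is.
- specimen6: Bystander: a small round moulded specimen, 25 mm diameter, 16 mm high; origin at the centre of its underside. Leave it where it is.
- tweezers: Bystander: steel tweezers lying flat, 9 x 122 x 8 mm; origin at the centre of its underside. Leave it where it is.

How it is judged:
On the way:
1. the lock lever is thrown over to its free side (value of joint lever above 1 rad), for 0.2 s.
At the end, for the whole second after the job is handed in: The lever is on its free side (over 1.0 rad), the rod's pointer is within 6 mm of the middle of the index notch along the rod and still (under 10 mm/s), and the fingers are holding the rod (over 3 N of contact) (x of pointer_tip in the frame of index_notch between -0.006 and 0.006 m and value of joint lever above 1 rad and value of joint rod above 0.025 m and velocity of joint rod between -0.01 and 0.01 m/s and contact force between the fingers and rod above 3 N); the arm keeps its last pose, push and grip.
It fails at once if the index is shifted on its rail by more than 5 mm (distance of index_notch from where it was at the start of the episode above 0.005 m).
It fails at once if another thing on the bench is moved by more than 30 mm (distance of any of paste_jar0, paste_jar1, etchant, beaker, specimen4, specimen6, tweezers from where it was at the start of the episode above 0.03 m).
It also fails if it takes over 42 s, if anything falls off the work surface, if the arm or the gripper's body presses on something with over 40 N, if the wrist force passes 120 N, or if a joint passes its speed limit or range.

## Working session

There is one attempt and no reset: what is moved stays moved. The work goes in short steps, each a Python script; the robot and the scene stay as the last script left them, time stands still between calls to the robot, and variables do not carry over. Pictures are saved under pics/ and viewed, about 8 in all and at most 12, crops included, and the job is handed in when it is done.

```bash
mkdir -p pics; python3 - <<'E'
from cell import r, optics
import cv2,numpy as np
ims=[]
for n in("scene","side"):
    d=optics.get_image(n); np.savez(f"pics/{n}0.npz",**d); cv2.imwrite(f"pics/{n}0.png",d["pixels"][:,:,::-1])
    print(n,d["fx"],d["cx"],d["cy"],np.round(d["camera_from_world"],3).tolist(),(d["depth"]>0).mean())
print(r.current_t(),r.finger_overhang,r.current_ee_rot(),r.current_tool_pos(),r.current_contact_force())
E
```

```text
scene 444.47515062573433 322.8885054570427 243.1425384429866 [[-0.842, -0.539, 0.004, 0.49], [-0.39, 0.603, -0.696, 0.29], [0.372, -0.588, -0.718, 0.939], [0.0, 0.0, 0.0, 1.0]] 0.996044921875
side 531.640418316619 318.2200888166107 241.91528444689902 [[1.0, -0.008, -0.008, -0.545], [-0.011, -0.488, -0.873, 0.107], [0.003, 0.873, -0.488, 1.115], [0.0, 0.0, 0.0, 1.0]] 0.9961653645833334
0.1 0.022 [ 1.91198269e-01  9.81551311e-01 -4.76421029e-04 -1.35887529e-04] [0.20629299 0.509553   0.25283663] [-0.19456649 -0.15179514 -0.79257204]
```

View pics/scene0.png

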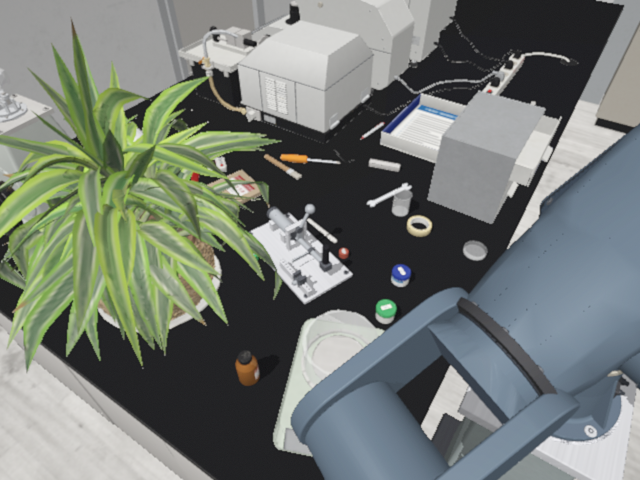

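View pics/side0.png

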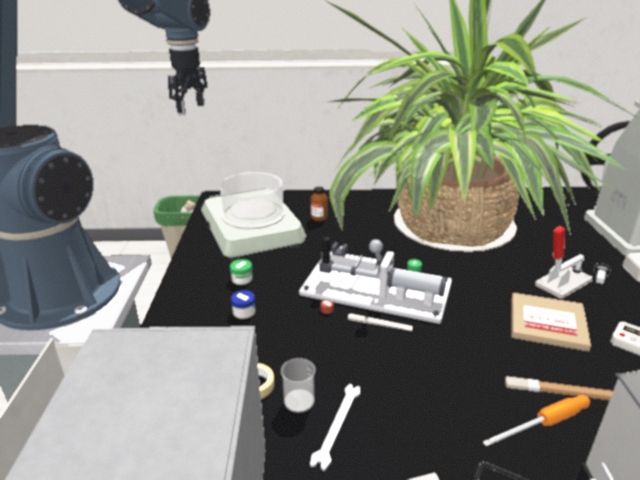

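The puller sits at scene (300,255) and side (378,280). The black handle is at scene (326,250) / side (326,250), and the ball at scene (310,210) / side (376,246), leaning to the side-camera side (locked). Next I triangulate these points roughly and bring the wrist camera over them.

```bash
cat > h.py <<'E'
import numpy as np,cv2
from scipy.spatial.transform import Rotation as R
def ray(d,uv,T=None):
    """origin, unit direction in world; T=world_from_camera"""
    if T is None: T=np.linalg.inv(d["camera_from_world"])
    v=np.array([(uv[0]-d["cx"])/d["fx"],(uv[1]-d["cy"])/d["fy"],1.])
    v=T[:3,:3]@v
    return T[:3,3],v
def plane(o,v,z): return o+v*(z-o[2])/v[2]
def tri(rays):
    A=np.zeros((3,3));b=np.zeros(3)
    for o,v in rays:
        P=np.eye(3)-np.outer(v,v)/(v@v);A+=P;b+=P@o
    p=np.linalg.solve(A,b)
    return p,[np.linalg.norm(np.cross(p-o,v))/np.linalg.norm(v) for o,v in rays]
def toolT(pos,q):
    T=np.eye(4);T[:3,:3]=R.from_quat(q).as_matrix();T[:3,3]=pos;return T
def down(a):
    "tool z down, jaw direction y at world angle a"
    y=np.array([np.cos(a),np.sin(a),0]);z=np.array([0,0,-1.]);x=np.cross(y,z)
    return R.from_matrix(np.c_[x,y,z]).as_quat()
E
python3 - <<'E'
from h import *
s=dict(np.load("pics/scene0.npz"));d=dict(np.load("pics/side0.npz"))
for n,a,b in(("handle top",(325,240),(326,239)),("ball",(310,209.5),(376,246)),):
    print(n,tri([ray(s,a),ray(d,b)]))
    for c,uv in((s,a),(d,b)):
        o,v=ray(c,uv);z=c["depth"][int(uv[1])+2,int(uv[0])];print("  depth pt",o+v*z)
# plant: points from scene depth with green colour, lowest/closest
for c in(s,d):
    hsv=cv2.cvtColor(c["pixels"],cv2.COLOR_RGB2HSV);m=(hsv[...,0]>25)&(hsv[...,0]<50)&(hsv[...,1]>70)&(c["depth"]>0)
    vv,uu=np.nonzero(m);T=np.linalg.inv(c["camera_from_world"]);Z=c["depth"][m]
    P=np.c_[(uu-c["cx"])/c["fx"]*Z,(vv-c["cy"])/c["fy"]*Z,Z]@T[:3,:3].T+T[:3,3]
    print(len(P),P.min(0),P.max(0))
    for y0 in np.arange(-.1,.5,.05):
        Q=P[(P[:,1]>y0)&(P[:,1]<y0+.05)]
        if len(Q)>10: print(round(y0,2),len(Q),np.percentile(Q,2,0).round(2),np.percentile(Q,98,0).round(2))
E
```

```text
handle top (array([0.5653241 , 0.0111218 , 0.11782993]), [np.float64(0.0035329789363056545), np.float64(0.0035329789363058523)])
  depth pt [ 0.62982767 -0.08634667  0.00134612]
  depth pt [0.56209942 0.01265104 0.11545217]
ball (array([ 0.6538275 , -0.04849746,  0.13163516]), [np.float64(0.002283129189729064), np.float64(0.002283129189729249)])
  depth pt [ 0.64886041 -0.04455008  0.1352229 ]
  depth pt [ 0.65435507 -0.05982535  0.13929321]
32178 [ 0.56960808 -0.89366533 -0.57693021] [2.65552308 0.59483408 0.61305246]
-0.1 44 [ 0.81 -0.09 -0.01] [ 1.14 -0.05  0.24]
-0.05 92 [ 0.8  -0.05 -0.01] [ 1.65 -0.    0.43]
0.0 297 [0.7  0.   0.01] [0.91 0.05 0.43]
0.05 794 [ 0.72  0.05 -0.  ] [1.08 0.1  0.44]
0.1 1490 [0.71 0.1  0.21] [1.03 0.15 0.44]
0.15 2064 [0.61 0.15 0.14] [0.98 0.2  0.48]
0.2 4032 [0.61 0.2  0.16] [1.03 0.25 0.48]
0.25 5105 [0.68 0.25 0.15] [1.06 0.3  0.59]
0.3 3757 [0.61 0.3  0.13] [1.09 0.35 0.48]
0.35 4223 [0.67 0.35 0.12] [1.05 0.4  0.47]
0.4 4887 [0.65 0.4  0.  ] [1.   0.45 0.42]
0.45 3479 [ 0.61  0.45 -0.  ] [1.1  0.5  0.36]
22085 [-0.08339904 -0.0764432  -0.5019818 ] [1.99964451 1.71524456 0.53670825]
-0.1 68 [ 0.8  -0.07  0.24] [ 0.81 -0.05  0.26]
-0.05 294 [ 0.8  -0.05  0.24] [ 0.92 -0.    0.43]
0.0 911 [0.71 0.   0.16] [1.03 0.05 0.43]
0.05 2168 [0.72 0.05 0.16] [1.08 0.1  0.44]
0.1 3514 [0.71 0.1  0.16] [1.14 0.15 0.44]
0.15 5062 [0.59 0.15 0.13] [1.12 0.2  0.47]
0.2 4419 [0.65 0.2  0.16] [1.11 0.25 0.48]
0.25 2947 [0.71 0.25 0.17] [1.08 0.3  0.53]
0.3 1332 [0.7  0.3  0.15] [1.11 0.35 0.5 ]
0.35 775 [0.64 0.35 0.  ] [1.28 0.4  0.52]
0.4 353 [0.59 0.4  0.  ] [1.22 0.45 0.5 ]
0.45 99 [ 0.58  0.45 -0.  ] [1.27 0.5  0.34]
```

```bash
python3 - <<'E'
from cell import r, optics
from h import *
T0=optics.get_image("wrist");print(np.round(T0["mount"],3).tolist(),T0["fx"])
j=r.current_q();print(j)
# radial jaw, over the robot-side of the puller
q=down(0.0)
r.move_to([0.46,0.0,0.30],q)
W=[]
for i,p in enumerate(([0.46,0.0,0.30],[0.50,-0.07,0.30])):
    if i: r.move_linear(p)
    T=toolT(r.current_tool_pos(),r.current_ee_rot());d=optics.get_image("wrist");d["T"]=T@d["mount"]
    np.savez(f"pics/w{i}.npz",**d);W.append(d["pixels"][:,:,::-1]);print(p,d["T"].round(3).tolist())
    cv2.imwrite(f"pics/w{i}.png",W[-1])
print(r.current_t(),r.current_q())
E
```

```text
[[-0.001, -0.948, -0.32, 0.082], [1.0, -0.001, -0.0, 0.001], [0.0, -0.32, 0.948, -0.12], [0.0, 0.0, 0.0, 1.0]] 354.1101456022481
[ 1.10140118e+00  3.51105818e-01  1.65224377e+00  1.27463590e-05
  1.13908652e+00 -8.45873340e-02]
[0.46, 0.0, 0.3] [[1.0, 0.001, -0.001, 0.461], [0.0, -0.947, -0.32, 0.084], [-0.001, 0.32, -0.947, 0.42], [0.0, 0.0, 0.0, 1.0]]
[0.5, -0.07, 0.3] [[1.0, -0.0, -0.002, 0.501], [-0.001, -0.947, -0.32, 0.014], [-0.002, 0.32, -0.947, 0.42], [0.0, 0.0, 0.0, 1.0]]
2.9917 [-2.30294568e-01  2.20382925e-01  1.70805194e+00  1.53308554e-04
  1.21356645e+00 -2.30799231e-01]
```

View pics/w0.png

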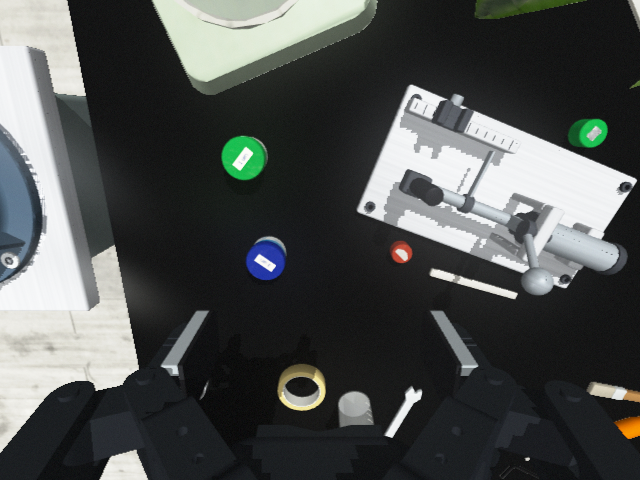

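View pics/w1.png

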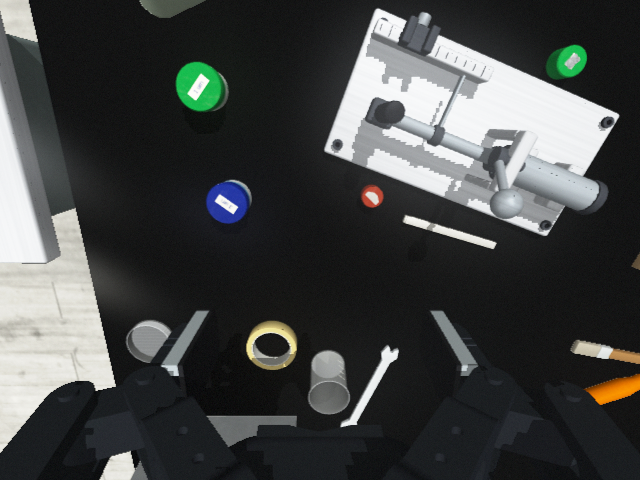

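The wrist views show the base plate corners at w0 (410,85), (637,178), (567,288), (357,212). The handle is near (428,190) and the locked ball at (538,281). The pointer blade ends near (492,152), and the dark index is at about (452,115). Next come the pose fit and a zoom on the index.

```bash
cat > fit.py <<'E'
from h import *
w=[dict(np.load(f"pics/w{i}.npz")) for i in(0,1)]
RW=lambda i,uv: ray(w[i],uv,w[i]["T"])
C=[[(410,85),(637,178),(567,288),(357,212)],[(377,9),(619,115),(548,237),(325,152)]]
M=np.array([(-.14,.093),(.15,.093),(.15,-.057),(-.14,-.057)])
P=[];Q=[]
for i in(0,1):
    for uv,m in zip(C[i],M):
        P.append(plane(*RW(i,uv),.012)[:2]);Q.append(m)
P=np.array(P);Q=np.array(Q)
a=P-P.mean(0);b=Q-Q.mean(0)
yaw=np.arctan2((b[:,0]*a[:,1]-b[:,1]*a[:,0]).sum(),(a*b).sum())
Rm=np.array([[np.cos(yaw),-np.sin(yaw)],[np.sin(yaw),np.cos(yaw)]])
org=P.mean(0)-Rm@Q.mean(0)
loc=lambda p: np.r_[Rm.T@(np.asarray(p)[:2]-org),p[2]]
wor=lambda p: np.r_[Rm@np.asarray(p)[:2]+org,p[2]]
E
python3 - <<'E'
from fit import *
print("yaw",yaw,"org",org,"resid mm",np.round(1e3*(P-(Q@Rm.T+org)),1).tolist())
for k in range(4): print("corner tri z",tri([RW(0,C[0][k]),RW(1,C[1][k])])[0][2].round(4))
for n,u,v in(("ball",(538,281),(507,204)),("handle top",(431,190),(394,112)),("ptr tip",(492,152),(463,76))):
    p,e=tri([RW(0,u),RW(1,v)]);print(n,p.round(4),"local",loc(p).round(4),np.round(e,4))
# index crops and orthophoto at z=.057 in puller frame (x -0.13..0.0, y .03...1), 0.2 mm/px -> view
o=[]
for i in(0,1):
    for z in(.057,.046):
        xs=np.linspace(-.14,-.02,600);ys=np.linspace(.10,.02,400)
        X,Y=np.meshgrid(xs,ys);W=np.stack([*(Rm@np.stack([X.ravel(),Y.ravel()])+org[:,None]),np.full(X.size,z)])
        T=np.linalg.inv(w[i]["T"]);c=T[:3,:3]@W+T[:3,3:]
        u=(c[0]/c[2]*w[i]["fx"]+w[i]["cx"]).reshape(X.shape).astype(np.float32);v=(c[1]/c[2]*w[i]["fy"]+w[i]["cy"]).reshape(X.shape).astype(np.float32)
        m=cv2.remap(w[i]["pixels"][:,:,::-1],u,v,cv2.INTER_CUBIC)
        o.append(cv2.resize(m,(400,267)))
cv2.imwrite("pics/ortho.png",np.vstack([np.hstack(o[:2]),np.hstack(o[2:])]))
E
```

```text
yaw -0.35157277579726914 org [ 0.65473272 -0.01350815] resid mm [[0.9, -1.4], [-3.4, 0.7], [-0.6, 2.3], [1.3, 1.5], [2.0, -2.1], [-3.2, -1.8], [0.3, 0.2], [2.6, 0.5]]
corner tri z 0.0061
corner tri z -0.001
corner tri z -0.0002
corner tri z 0.0041
ball [ 0.6559 -0.051   0.1312] local [ 0.014  -0.0348  0.1312] [0.0001 0.0001]
handle top [0.5667 0.0221 0.0841] local [-0.0949  0.0031  0.0841] [0.0003 0.0003]
ptr tip [0.6368 0.0548 0.0486] local [-0.0404  0.058   0.0486] [0.0004 0.0004]
```

View pics/ortho.png

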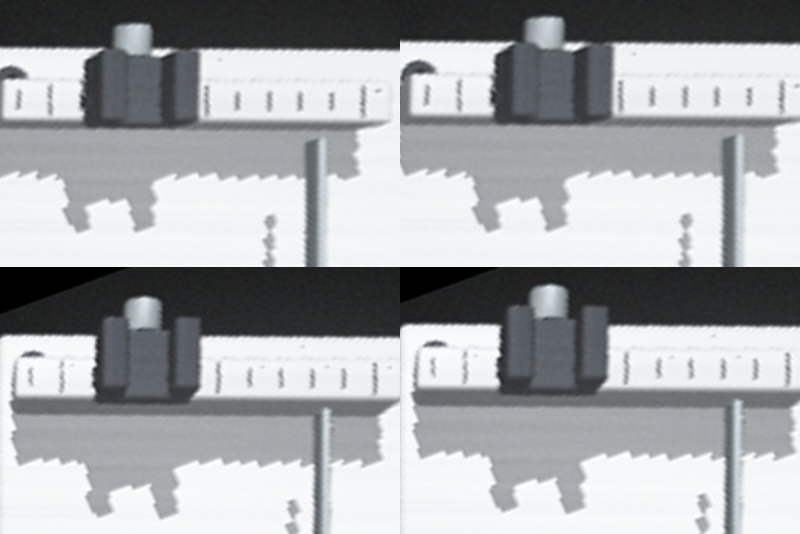

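Ortho reading at z=0.057 (0.3 mm/px): the gap between the prong tops is u=126 to 177 in view 0 and 127 to 175 in view 1, so the notch middle is at local x ≈ -94.5 mm in both. The pointer tip is at -40.4 mm, so the travel is about 54 mm. My handle pick was poor, so I'll refine it with the depth points.

```bash
python3 - <<'E'
from fit import *
cr=[]
for i in(0,1):
    c=w[i];Z=c["depth"];vv,uu=np.mgrid[:480,:640]
    p=np.stack([(uu-c["cx"])/c["fx"]*Z,(vv-c["cy"])/c["fy"]*Z,Z],-1)@c["T"][:3,:3].T+c["T"][:3,3]
    L=np.dstack([(p[...,:2]-org)@Rm,p[...,2]])
    for n,x,y,z in(("handle",-.1,0,.103),("ball",.012,-.035,.125)):
        m=(abs(L[...,0]-x)<.035)&(abs(L[...,1]-y)<.03)&(L[...,2]>z)&(Z>0)
        q=L[m];print(i,n,len(q),q.mean(0).round(4) if len(q) else "",q[:,2].max() if len(q) else"")
        if len(q): print("  px",np.argwhere(m).mean(0)[::-1].round(1), ((q[:,:2].min(0)+q[:,:2].max(0))/2).round(4))
    u,v=[(428,190),(392,112)][i]
    cr.append(cv2.resize(c["pixels"][v-30:v+30,u-40:u+40,::-1],(400,300),interpolation=cv2.INTER_CUBIC))
cv2.imwrite("pics/hand.png",np.hstack(cr))
E
```

```text
0 handle 6870 [-0.1286 -0.0194  0.3387] 0.3663404531728683
  px [574.2 417.1] [-0.1134 -0.0101]
0 ball 713 [ 0.0073 -0.0334  0.1389] 0.1453539182714732
  px [537.3 281.1] [ 0.01   -0.0346]
1 handle 412 [-0.1004  0.0005  0.1122] 0.11597824517017113
  px [393.6 111.5] [-0.0997  0.0008]
1 ball 802 [ 0.0082 -0.0345  0.1396] 0.14675987913754535
  px [506.4 203.5] [ 0.0108 -0.0348]
```

View pics/hand.png

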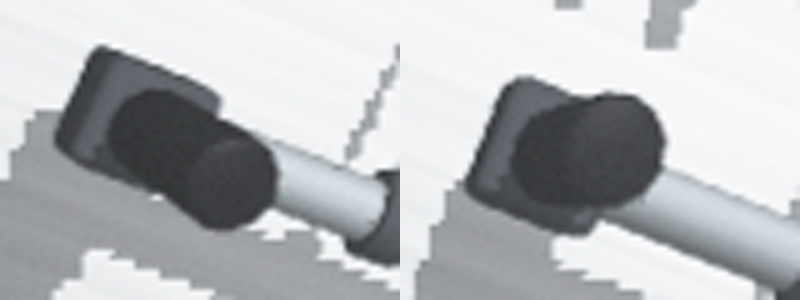

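The handle-top depth points give local (-100, 0.5) mm at z ≈ 0.114, which matches the frame. Next I throw the lever with shut fingers, tilting the tool back to clear the plant.

```bash
python3 - <<'E'
from fit import *
from cell import r, optics
t=.35
ex=np.r_[Rm[:,0],0];ey=np.r_[Rm[:,1],0]
z=np.sin(t)*ex+np.array([0,0,-np.cos(t)]);q=R.from_matrix(np.c_[np.cross(ey,z),ey,z]).as_quat()
r.set_gripper(0.0,40)
r.move_to(wor([.013,-.085,.22]),q)
r.move_linear(wor([.013,-.085,.140]))
print("down",r.current_t(),r.current_contact_force().round(2) if hasattr(r.current_contact_force(),'round') else r.current_contact_force())
for y in(-.06,-.04,-.025,-.012):
    r.move_linear(wor([.013,y,.140]),vel=.06);print(y,np.round(r.current_contact_force(),2))
r.move_linear(wor([.013,-.05,.140]));r.move_linear(wor([.0,-.06,.22]))
r.move_to(wor([-.13,-.0,.22]),down(yaw+np.pi/2))
T=toolT(r.current_tool_pos(),r.current_ee_rot());d=optics.get_image("wrist");d["T"]=T@d["mount"];np.savez("pics/w2.npz",**d)
cv2.imwrite("pics/w2.png",d["pixels"][:,:,::-1]);print(r.current_t(),r.current_q())
E
```

```text
down 5.5 [-0.03  0.22  0.83]
-0.06 [-0.42 -0.49  0.18]
-0.04 [-0.36 -0.31  0.35]
-0.025 [0.19 0.88 0.09]
-0.012 [-0.04  0.06 -0.53]
9.0917 [-2.95886440e-02  3.60401254e-01  1.72902244e+00 -8.05353025e-04
  1.05099667e+00 -1.24810731e+00]
```

View pics/w2.png

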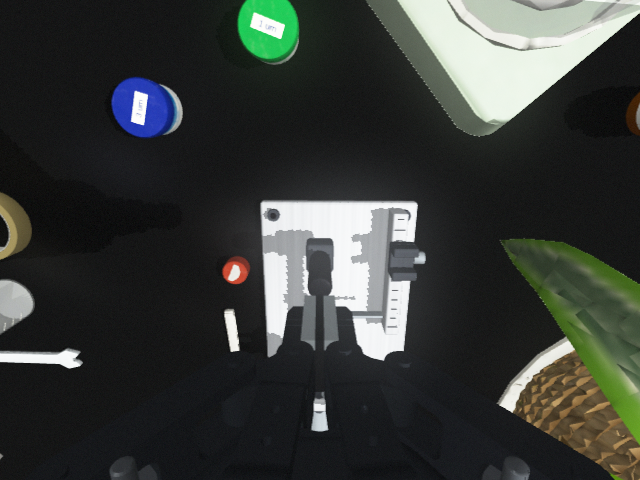

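The wrist view (puller -x is up) shows the pointer at (370,315), the index at (405,260) and the handle at (320,265), with the bystanders undisturbed. The gripper hides the lever, so I check it from the fixed cameras.

```bash
python3 - <<'E'
from fit import *
from cell import optics
o=[]
for n,(u,v) in(("scene",(308,235)),("side",(378,262))):
    d=optics.get_image(n);np.savez(f"pics/{n}1.npz",**d)
    o.append(cv2.resize(d["pixels"][v-50:v+50,u-50:u+50,::-1],(400,400),interpolation=cv2.INTER_CUBIC))
    for name,p in(("locked",[.012,-.035,.133]),("free",[.012,.035,.133])):
        c=d["camera_from_world"]@np.r_[wor(p),1];print(n,name,np.round([(c[0]/c[2]*d["fx"]+d["cx"]-u+50)*4,(c[1]/c[2]*d["fy"]+d["cy"]-v+50)*4]))
cv2.imwrite("pics/lev.png",np.hstack(o))
E
```

```text
scene locked [207.  92.]
scene free [114. 138.]
side locked [189. 138.]
side free [223.  72.]
```

View pics/lev.png

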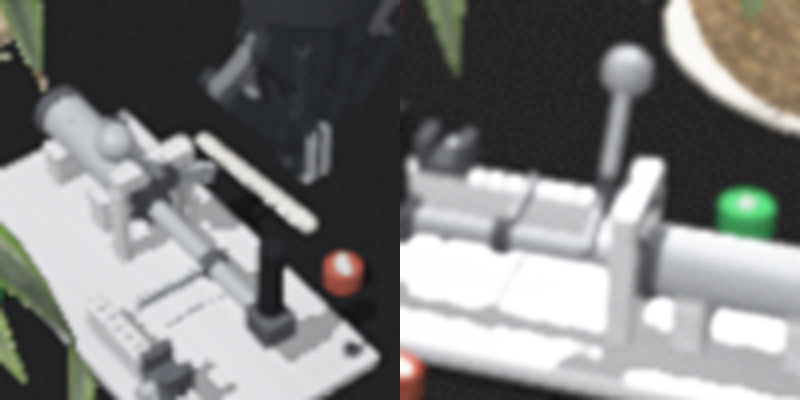

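The ball sits at crop positions (117,138) and (228,72), exactly where the free side projects, so the lever is thrown. Next I grip the handle and pull.

```bash
python3 - <<'E'
from fit import *
from cell import r, optics
r.set_gripper(.65,80)
r.move_linear(wor([-.100,.0005,.16]));r.move_linear(wor([-.100,.0005,.099]),vel=.1)
r.set_gripper(0.0,80);print("grip",r.current_opening(),np.round(r.current_contact_force(),1),r.current_t(),loc(r.current_tool_pos()).round(4))
for x in(-.11,-.13,-.1543):
    r.move_linear(wor([x,.0005,.099]),vel=.05);print(x,loc(r.current_tool_pos()).round(4),(Rm.T@np.array(r.current_contact_force())[:2]).round(1))
r.sleep(.3)
T=toolT(r.current_tool_pos(),r.current_ee_rot());d=optics.get_image("wrist");d["T"]=T@d["mount"];np.savez("pics/w3.npz",**d)
print(loc(T[:3,3]).round(4),r.current_opening(),np.round(r.current_contact_force(),1),r.current_t())
cv2.imwrite("pics/w3.png",d["pixels"][:,:,::-1])
E
```

```text
grip 0.19110262748305473 [-2.7 -3.6  6.4] 11.5583 [-0.0998  0.0002  0.0997]
-0.11 [-0.1091  0.0002  0.0997] [ 4.  -4.5]
-0.13 [-0.1287  0.0003  0.0997] [ 6.2 -4.3]
-0.1543 [-0.1525  0.0004  0.0997] [ 8.9 -3.7]
[-0.1524  0.0004  0.0997] 0.1893834929362712 [ 8.7 -8.4 -2.1] 13.4417
```

View pics/w3.png

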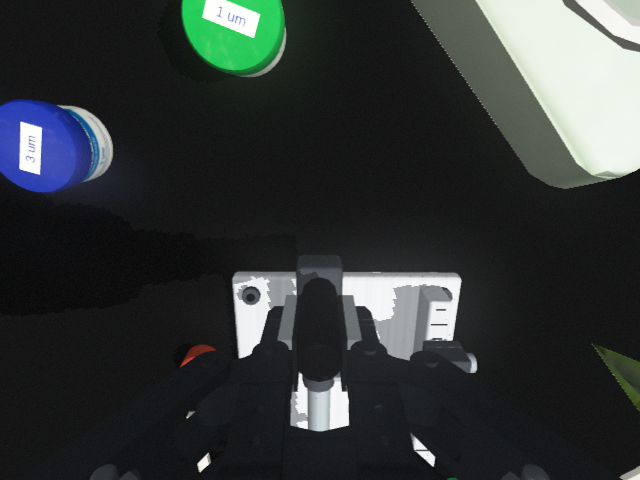

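The handle is held (opening 0.19, spring force about 9 N), but the gripper hides the index. The arm sagged about 1.9 mm short, so I correct that and check with the fixed cameras.

```bash
python3 - <<'E'
from fit import *
from cell import r, optics
r.move_linear(wor([-.1561,.0005,.099]),vel=.03);r.sleep(.3)
print(loc(r.current_tool_pos()).round(4),np.round(r.current_contact_force(),1),r.current_opening())
o=[]
for n,p in(("scene",[-.09,.05,.05]),("side",[-.09,.03,.05])):
    d=optics.get_image(n);np.savez(f"pics/{n}2.npz",**d)
    pr=lambda p:(lambda c:np.array([c[0]/c[2]*d["fx"]+d["cx"],c[1]/c[2]*d["fy"]+d["cy"]]))(d["camera_from_world"]@np.r_[wor(p),1])
    u,v=pr(p).astype(int)
    o.append(cv2.resize(d["pixels"][v-25:v+25,u-25:u+25,::-1],(400,400),interpolation=cv2.INTER_CUBIC))
    for name,p in(("notch",[-.0945,.059,.046]),("prongL",[-.1015,.059,.057]),("prongR",[-.0875,.059,.057]),("tip home",[-.0404,.059,.046])): print(n,name,((pr(p)-[u-25,v-25])*8).round())
cv2.imwrite("pics/fin.png",np.hstack(o))
E
```

```text
[-0.1542  0.0004  0.0997] [ 8.  -7.  -2.8] 0.18737012455515178
scene notch [190. 237.]
scene prongL [203. 228.]
scene prongR [176. 200.]
scene tip home [ 89. 132.]
side notch [220. 160.]
side prongL [196. 121.]
side prongR [245. 130.]
side tip home [412. 193.]
```

View pics/fin.png

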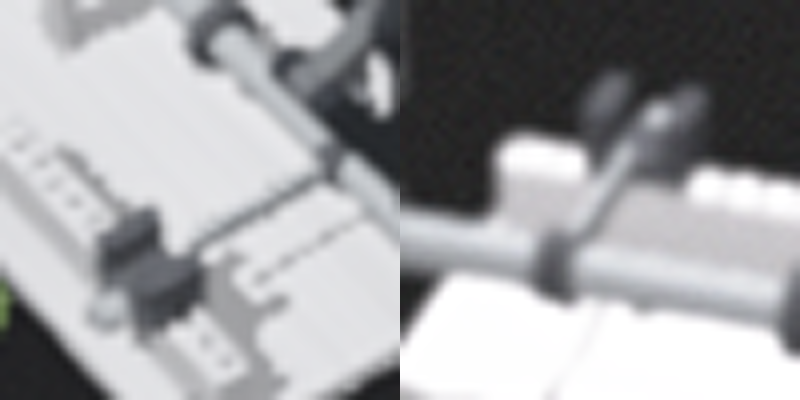

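The scene crop shows the pointer tip at about (195,245), with the notch predicted at (190,237). The side crop shows the blade running between the two dark prongs at (605,95) and (690,100). As a numeric check of rod travel, I track the pointer's collar between the earlier and current images.

```bash
python3 - <<'E'
from fit import *
from scipy.optimize import brentq
for n in("scene","side"):
    a=dict(np.load(f"pics/{n}{1}.npz"));b=dict(np.load(f"pics/{n}2.npz"))
    pr=lambda p:(lambda c:np.array([c[0]/c[2]*a["fx"]+a["cx"],c[1]/c[2]*a["fy"]+a["cy"]]))(a["camera_from_world"]@np.r_[wor(p),1])
    for lab,y,hs in(("collar",0.,(8,8)),("blade",.03,(6,6))):
        p0=pr([-.0404,y,.05]);k=8
        A=cv2.resize(a["pixels"],None,fx=k,fy=k,interpolation=cv2.INTER_CUBIC);B=cv2.resize(b["pixels"],None,fx=k,fy=k,interpolation=cv2.INTER_CUBIC)
        c=(p0*k).astype(int);h=hs[0]*k;t=A[c[1]-h:c[1]+h,c[0]-h:c[0]+h]
        p1=pr([-.0945,y,.05]);e=(p1*k).astype(int);H=h+6*k
        m=cv2.matchTemplate(B[e[1]-H:e[1]+H,e[0]-H:e[0]+H],t,cv2.TM_CCOEFF_NORMED);_,s,_,l=cv2.minMaxLoc(m)
        sh=(np.array(l)+e-H+h-c)/k
        f=lambda T:(pr([-.0404-T,y,.05])-p0)
        Ts=np.linspace(.04,.07,301);d=[np.linalg.norm(f(T)-sh) for T in Ts];i=np.argmin(d)
        print(n,lab,"travel",Ts[i].round(4),"resid px",d[i].round(2),"score",round(s,2))
E
```

```text
scene collar travel 0.0527 resid px 0.48 score 0.34
scene blade travel 0.0541 resid px 0.04 score 0.98
side collar travel 0.0534 resid px 0.05 score 0.96
side blade travel 0.0566 resid px 1.24 score 0.76
```

The two good matches give a travel of 54.1 and 53.4 mm against a target of 54.1 mm, so I hand in.

```bash
python3 - <<'E'
from cell import r
import numpy as np
print(r.current_t(),np.abs(r.current_qvel()).max(),r.current_opening(),np.round(r.current_contact_force(),1)); r.hand_in()
E
```

```text
14.0917 0.0029474429696265832 0.1893038819626006 [ 7.2 -7.8 -2.8]
the job is handed in; nothing more can be done
```

I threw the lock lever to its free side, gripped the handle at 80 N, pulled the rod out to the index notch and handed the job in still holding it there (robot time 14.1 s).

**Lever:** both fixed cameras showed the ball where its free side projects. I took those pictures before the pull and did not check the lever again afterwards.

**Rod travel:** the notch measured 54.1 mm from the pointer's home, from two wrist views that agreed.
- The arm's own reading gave 54.4 mm.
- The two good image matches gave 54.1 and 53.4 mm.
- Two weak matches gave 52.7 and 56.6 mm (scores 0.34 and 0.76), which I set aside.

**Pointer in the notch:** by eye, the scene and side crops put the pointer about 3 mm off the notch middle in opposite directions. That is about the limit of their resolution and inside the 6 mm tolerance. The gripper hid the pointer from the wrist camera, so there is no close-up of the final position.

**Holding:** just before hand-in the arm was almost still (joint speeds under 0.003 rad/s), with about 10 N of sideways force on the tool.

**Other things on the bench:** those in view looked undisturbed, and I planned no contact with the index. I did not measure whether the index or the bystanders had moved.

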